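Raise the labeller's pressure arm and push out the finished bottle

ROBOT

A 7-joint arm with a two-finger parallel gripper is mounted at the origin on the work surface. World frame = base frame: x ahead of the robot, y to its left, z up, the work surface at z = 0. Lengths are in mm, angles in rad, forces in N, time in s.
With the tool pointing down it reaches from about 425 to 1025 mm from the base axis. Payload 9.4 kg.
Tool frame: the origin (TCP) lies midway between the tips of the shut fingers; the grasp point (between the pads) lies 19 mm behind it (robot.grip_point_offset is the z of the grasp point in the tool frame, in mm); z points along the fingers, y is the direction in which the jaws open and shut (so a half turn about z gives the same grasp; the last joint's range is limited). The gripper opens to 93 mm and grips with 3 to 60 N. Pads are 15 mm wide; open, the fingers measure 128 mm over their backs; the gripper's body (75 mm by 188 mm) begins 65 mm behind the grasp point.
Start: joints at [1.082, 0.599, -0.003, 1.599, 0.002, 0.943, -0.08], TCP at [290.178, -664.395, 218.618] pointing down, gripper open.
Joint ranges: [-2.57, 2.57], [-0.35, 1.97], [-1.29, 1.29], [0.11, 2.56], [-1.05, 4.19], [0.11, 1.86], [-2.63, 2.63]. Speed limits (rad/s): [2.22, 2.22, 3.01, 3.01, 3.14, 3.14, 3.14].

INTERFACE

Orientations are given as a 3x3 rotation matrix whose columns are the frame's x, y, z axes.
In Python, from cell import robot, optics, hand_in gives the robot as it stands. The module is installed in compiled form; this text tells all that it offers.
- The arm moves only by the tool servo_tool, never from a script. Its argument "motion" is a list that holds one entry, the list of rows, each a list of 7 numbers: the turn, a rotation vector about the tool's x, y, z in degrees, then the shift along the tool's x, y, z in m, then the finger opening in m, from 0 to 0.093. A call has exactly 10 rows; each row is the pose to reach, as a shift and turn from the pose measured when the call began, along the tool's axes at that moment; what a row does not reach only later rows make up. A row lasts 1/12 s, in which the tool goes at most 41.7 mm and 7.16 degrees, less where a joint would pass 70% of its speed; a pose out of reach is approached as far as the arm can. A call with a gripper value outside its range is refused whole. The fingers move at their own pace and stop on an object; "squeeze" is the grip in N (left out, the last holds). Time passes only in rows, so rows that repeat a pose let the fingers close, or fill a call up. It gives the time, the measured TCP pose, the force and the opening at its end, in the units of the state.
- robot.state(): the state, without advancing time (a new reading comes with each control period).
- optics.get_image(name): name is "side" or "top"; returns a dict with "img" (384x512x3 uint8, red, green, blue), "depth" (384x512 float32, mm along the optical axis (not along the pixel's ray), 0 where there is no reading), "camera_matrix" (3x3 intrinsics, pixels), "camera_from_world" (4x4, takes a point from world to camera coordinates). Camera axes: x right, y up, looking along -z (the intrinsics and any distortion apply to the point x, -y, -z); pixel columns grow to the right and rows downward; lengths in mm; the calibration is good to about 2 mm. A picture is of the moment at which its call begins.
- hand_in(): hands the job in, once; it reports no verdict.
The state is a dict: "time_s": time; "joint_positions": joint angles; "dq": joint speeds; "joint_efforts": joint torques, N m; "tcp_pos": TCP position; "tcp_rot": TCP orientation; "force": force on the tool from outside, world axes, zero at the start; "ft_torque": the same for the moment, N m; "opening": finger opening in mm.
Only numpy, scipy, OpenCV 4.12 (cv2) and the standard library are available. Lean on these libraries where they do the work, as an engineer would, in place of code of your own. Each camera call takes 0.05 s, during which the arm holds its last target. There are 200 camera calls.

TASK

The bottle lying on the labelling machine has its label and must come off. Push the machine's counterweighted pressure arm (the hinged fork with the black bar across its front) up past its balance point, so that it stays raised by itself; then push the bottle endways along the rollers until it lies wholly off them in the outfeed trough. Push gently with the fingers: do not pinch the arm or the bottle, do not pick the bottle up, and leave the other things on the bench as they stand.

Things in the scene. Friction and masses are not known exactly. Their poses are not given: they have to be found in the camera images.
- labeller: Bench machine that labels round bottles, fixed on the bench: white housing 190 mm wide (y), deck 56 mm high, x = -90 to 340 mm. Origin on the bench under the middle of the roller bed; x points to the machine's back, y to its left (towards the outfeed trough), z up. Hinge posts 164 mm high stand at x = 130, y = -73 and 73 mm; a label reel behind them (x = 213 to 337 mm) is 187 mm high.
- roller_bed (a point): Middle of the roller bed, at the height of the roller tops (89 mm above the bench). Two black rollers, 28 mm thick, axes 44 mm apart, run along the labeller's y, 65 mm to either side of this point; the bottle lies in the groove between them. Nothing on the bed's right-hand side (-y) stands higher than 81 mm.
- trough (a point): Middle of the place in the outfeed trough where the bottle's body belongs: 145 mm left (labeller's +y) of the roller bed's middle, at the height of the lying bottle's axis (107 mm above the bench). The trough is a steel V in line with the rollers, from 73 mm to an end plate at 232 mm left of the bed's middle, its bed 1 mm lower than theirs; sides 98 mm, end plate 128 mm above the bench.
- press_hinge (a point): Hinge axis of the pressure arm, along the labeller's y, half-way between its posts; 130 mm behind the roller bed's middle and 145 mm above the bench. The arm's counterweight, a steel bar on a cranked tail above and behind the hinge, is 213 mm high with the arm down. Raised, the fork stands almost upright over this axis, 360 mm high.
- pressure_arm (a joint): Angle of the pressure arm about its hinge, rad. About 0: level, its press roller resting on the bottle. It grows as the front goes up. Below its balance point, near 0.94 rad, it falls back down; beyond it, it swings up by itself to a stop at 1.5 and stays. Lifting it by the bar takes about 1.5 to 2.5 N at first, less as it rises.
- grip_bar (a point): Middle of the grip bar across the front of the pressure arm's fork, along the labeller's y, 210 mm from the hinge axis: a black plastic sleeve, 12 mm thick, 112 mm long, that turns freely on its rod. Arm down: 80 mm in front of the bottle's axis, 145 mm above the bench, 80 mm of free air below. The press roller (24 mm thick) lies 80 mm behind it in the fork (side bars 114 mm apart inside).
- bottle_mid (a point): Labelled amber bottle, about 200 g, lying on the rollers along the labeller's y. This point: on its axis, half-way along its round body (50 mm thick, 80 mm long), 107 mm above the bench. The flat base is 40 mm to the right of it (labeller's -y), the end of the white cap 72 mm to the left. In the trough, wholly off the rollers: this point 105 to 160 mm left of the bed's middle. 1 to 4 N slides it.
- dropper_bottle_mid (a point): Bystander: small amber bottle with blue collar and dropper bulb standing on the bench, 48 mm thick, 122 mm high; point on its axis 60 mm up.
- white_bottle_mid (a point): Bystander: white plastic bottle standing on the bench, 54 mm thick, 100 mm high; point on its axis 50 mm up.
- label_roll_mid (a point): Bystander: spare roll of blank labels lying flat on the bench, 76 mm across, 40 mm high; point on its axis half-way up.
There are look-alikes about, which are no part of the job. Leave any purple look-alike of the part that bears bottle_mid alone.

How it is judged (in metres and radians):
On the way, in this order (a step that is already met when the one before it is completed fails the run):
1. the pressure arm has been pushed over its balance point and stands raised, the bottle still on the rollers (value of joint pressure_arm above 1.3 rad and y of bottle_mid in the frame of labeller below 0.05 m), for 0.2 s.
2. the bottle lies in the trough, wholly off the rollers (y of bottle_mid in the frame of labeller above 0.105 m and value of joint pressure_arm above 1.3 rad), for 0.2 s.
At the end, for the whole second after the job is handed in: The pressure arm stands raised by itself (beyond 1.3 rad) and still; the bottle lies at rest in the outfeed trough, its base past the end of the rollers (middle of its body at 105 to 165 mm along the labeller's y), within 10 mm of the trough's line and 7 degrees of its direction (all of step 2 and velocity of joint pressure_arm between -0.1 and 0.1 rad/s and y of bottle_mid in the frame of labeller below 0.165 m and x of bottle_mid in the frame of labeller between -0.01 and 0.01 m and height (world z) of bottle_mid between 0.098 and 0.116 m and angle between the y axis of bottle_mid and the y axis of labeller, either way round below 0.12 rad and linear speed of bottle below 0.02 m/s); the robot touches nothing.
It fails at once if the bottle was lifted (more than 25 mm) or fell off the machine (height (world z) of bottle_mid above 0.132 m or height (world z) of bottle_mid below 0.09 m).
It fails at once if the bottle was pushed along (more than 30 mm) while the pressure arm was down (distance of bottle_mid from where it was at the start of the episode above 0.03 m and value of joint pressure_arm below 0.9 rad).
It fails at once if the pressure arm or the bottle was pinched or pushed roughly (over 30 N from the fingers) (contact force between the fingers and pressure_arm above 30 N or contact force between the fingers and bottle above 30 N).
It fails at once if the arm or bottle was pushed with the robot's arm or gripper body instead of the fingers (over 10 N) (contact force between the arm and pressure_arm above 10 N or contact force between the arm and bottle above 10 N).
It fails at once if a bystander was moved more than 20 mm or tipped (distance of any of dropper_bottle_mid, white_bottle_mid, label_roll_mid from where it was at the start of the episode above 0.02 m or angle between any of dropper_bottle_mid, white_bottle_mid's own z axis and vertical above 0.4 rad).
It also fails if it takes over 54 s, if anything falls off the work surface, if the arm or the gripper's body presses on something with over 40 N, if the wrist force passes 120 N, or if a joint passes its speed limit or range.

## Working session

There is one attempt and no reset: what is moved stays moved. The work goes in short steps, Python scripts to look and compute and a tool call to move; the robot and the scene stay as the last step left them, time stands still between calls to the robot, and variables do not carry over. Pictures are saved under pics/ and viewed, about 8 in all and at most 12, crops included, and the job is handed in when it is done.

Besides the shell and the picture viewer there is one more tool, called as name(argument=value, ...), one argument or row to a line, values as JSON. servo_tool: Moves the arm, as the interface text tells. Its arguments: {"type":"object","properties":{"motion":{"type":"array"},"squeeze":{"type":"number"}},"required":["motion"]}

```bash
mkdir -p pics; cat > h.py <<'E'
import numpy as np, cv2
from cell import robot, optics, hand_in
def grab(n,f=None):
    d=optics.get_image(n)
    if f: cv2.imwrite('pics/'+f,d['img'][:,:,::-1])
    np.savez('/tmp/'+n+'.npz',**d); return d
def world(d,u,v,z=None):
    """pixel -> world, by depth, or on plane height z"""
    K=d['camera_matrix'];T=np.linalg.inv(d['camera_from_world'])
    r=np.array([(u-K[0,2])/K[0,0],-(v-K[1,2])/K[1,1],-1.])
    R=T[:3,:3];c=T[:3,3];w=R@r
    s=d['depth'][int(v),int(u)] if z is None else (z-c[2])/w[2]
    return c+s*w
def cloud(d):
    K=d['camera_matrix'];T=np.linalg.inv(d['camera_from_world'])
    v,u=np.mgrid[:384,:512];z=d['depth']
    p=np.stack([(u-K[0,2])/K[0,0]*z,-(v-K[1,2])/K[1,1]*z,-z],-1)
    return p@T[:3,:3].T+T[:3,3]
E
python3 - <<'E'
from h import *
for n in('side','top'):
    d=grab(n,n+'0.png');print(n,d['camera_matrix'].round(1).tolist(),np.linalg.inv(d['camera_from_world']).round(2).tolist())
s=robot.state();print({k:np.round(v,3).tolist() for k,v in s.items()},robot.grip_point_offset)
a=cv2.imread('pics/side0.png');b=cv2.imread('pics/top0.png')
E
```

```text
side [[466.0, 0.0, 261.7], [0.0, 466.0, 186.9], [0.0, 0.0, 1.0]] [[-0.95, 0.17, -0.26, 290.12], [-0.31, -0.46, 0.83, 767.02], [0.02, 0.87, 0.49, 588.67], [0.0, 0.0, 0.0, 1.0]]
top [[358.4, 0.0, 254.1], [0.0, 358.4, 195.7], [0.0, 0.0, 1.0]] [[0.02, 0.99, -0.15, 442.27], [-1.0, 0.02, -0.01, -37.23], [-0.01, 0.15, 0.99, 902.61], [0.0, 0.0, 0.0, 1.0]]
{'time_s': 0.1, 'joint_positions': [1.082, 0.6, -0.003, 1.6, 0.002, 0.943, -0.08], 'dq': [0.001, -0.002, 0.0, -0.002, 0.001, -0.001, 0.001], 'joint_efforts': [0.004, -76.656, 1.502, -25.294, -0.052, 0.014, 0.0], 'tcp_pos': [289.98, -664.032, 217.847], 'tcp_rot': [[0.916, 0.4, -0.001], [0.4, -0.916, 0.001], [-0.0, -0.001, -1.0]], 'force': [-0.141, -0.292, 0.863], 'ft_torque': [-0.005, 0.012, 0.001], 'opening': 92.926} -18.8
```

View pics/side0.png

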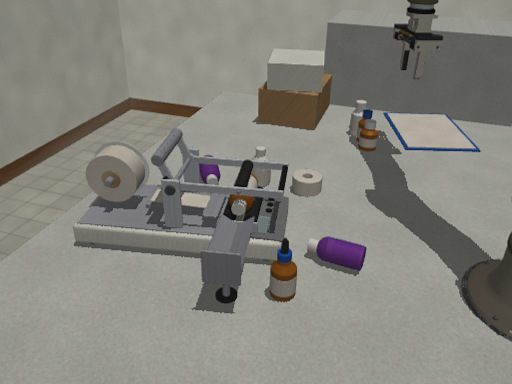

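View pics/top0.png

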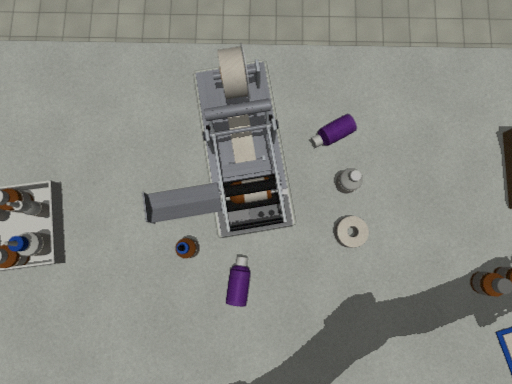

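The top view shows the labeller at about (245,150) with its back upwards. The trough is to its left at (180,203), the bottle at (250,190), and the grip bar probably at (255,222). The bystanders are the dropper bottle (187,247), the white bottle (350,180) and the label roll (352,231). The side view agrees. Next I measure.

```bash
python3 - <<'E'
from h import *
d=dict(np.load('/tmp/top.npz'));P=cloud(d)
v,u=np.mgrid[:384,:512]
reg=(u>190)&(u<300)&(v>55)&(v<242)
m=reg&(P[...,2]>48)&(P[...,2]<66)
pts=P[m][:,:2].astype(np.float32)
r=cv2.minAreaRect(pts);print('rect',r,m.sum())
print(cv2.boxPoints(r).round(0).tolist())
# heights
for zlo,zhi,n in((135,155,'fork'),(200,216,'cw'),(90,104,'troughside')):
    mm=(u>140)&(u<300)&(v>55)&(v<242)&(P[...,2]>zlo)&(P[...,2]<zhi)
    q=P[mm];print(n,mm.sum(),q.min(0).round(),q.max(0).round())
im=d['img'].copy()
big=cv2.resize(im[50:250,130:380],None,fx=3,fy=3,interpolation=cv2.INTER_CUBIC)
cv2.imwrite('pics/top_crop.png',big[:,:,::-1])
s=dict(np.load('/tmp/side.npz'))
cv2.imwrite('pics/side_crop.png',cv2.resize(s['img'][120:310,70:340],None,fx=2.9,fy=2.9,interpolation=cv2.INTER_CUBIC)[:,:,::-1])
E
```

```text
rect ((692.90380859375, 32.2598876953125), (428.5196228027344, 251.17779541015625), 10.575699806213379) 5790
[[459.0, 116.0], [505.0, -131.0], [927.0, -52.0], [880.0, 195.0]]
fork 1761 [481. -97. 135.] [872.  84. 155.]
cw 797 [704. -59. 200.] [749.  75. 215.]
troughside 1068 [500. -84.  90.] [855. 212. 104.]
```

View pics/top_crop.png

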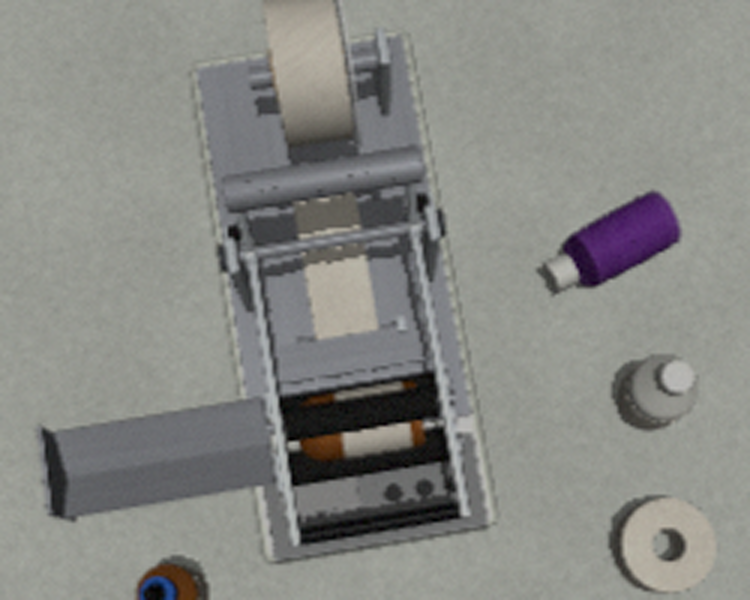

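```bash
python3 - <<'E'
from h import *
d=dict(np.load('/tmp/top.npz'));P=cloud(d)
C={k:world(d,x/3+130,y/3+50,56)[:2] for k,(x,y) in dict(bl=(193,63),br=(407,33),fl=(268,561),fr=(493,522)).items()}
for k in C: print(k,C[k].round(1))
print('w',np.linalg.norm(C['bl']-C['br']),np.linalg.norm(C['fl']-C['fr']),'l',np.linalg.norm(C['bl']-C['fl']),np.linalg.norm(C['br']-C['fr']))
back=(C['bl']+C['br'])/2;front=(C['fl']+C['fr'])/2
ex=back-front;yaw=np.arctan2(ex[1],ex[0]);e=(C['bl']-C['br']+C['fl']-C['fr']);print('yaw',yaw,np.arctan2(-e[0],e[1]))
# parts by depth
v,u=np.mgrid[:384,:512]
hsv=cv2.cvtColor(d['img'],cv2.COLOR_RGB2HSV)
reg=(u>215)&(u<300)&(v>170)&(v<240)
bar=reg&(P[...,2]>138)&(P[...,2]<165)&(hsv[...,2]<60)
n,l,st,ce=cv2.connectedComponentsWithStats(bar.astype(np.uint8))
for i in range(1,n):
    if st[i,4]>15:
        q=P[l==i];r=cv2.minAreaRect(q[:,:2].astype(np.float32));print('bar',st[i,4],ce[i].round(1),q.mean(0).round(1),q[:,2].max().round(1),r)
cw=(P[...,2]>203)&(P[...,2]<218)&(u>190)&(u<290)&(v<140)&(v>90)
q=P[cw];r=cv2.minAreaRect(q[:,:2].astype(np.float32));print('cw',q.mean(0),r)
for n_,(x,y,z) in dict(drop=(187,247,122),white=(352,177,100),roll=(352,231,40)).items(): print(n_,world(d,x,y,z).round())
am=(hsv[...,0]<15)&(hsv[...,1]>150)&(hsv[...,2]>60)&reg
q=P[am];print('amber',am.sum(),q.mean(0),q.max(0),q.min(0))
E
```

```text
bl [887.3 128.8]
br [917.3 -51. ]
fl [471.7  51.3]
fr [ 505.6 -124.7]
w 182.28046087910985 179.24361661997182 l 422.7763440903409 418.17248826380006
yaw 0.1808042998911609 0.1774828898549655
bar 556 [250.2 187.2] [574.5 -21.  154.7] 160.1 ((575.947021484375, -20.65575408935547), (24.054704666137695, 109.22058868408203), 10.279324531555176)
bar 298 [255.9 224. ] [497.1 -34.3 149.7] 153.6 ((497.33001708984375, -34.644676208496094), (11.89161491394043, 111.68885803222656), 10.501140594482422)
cw [725.62129215   7.66094101 210.63094814] ((727.5562133789062, 7.603813171386719), (25.206687927246094, 135.86903381347656), 11.045374870300293)
drop [447. 114. 122.]
white [ 612. -251.  100.]
roll [ 493. -264.   40.]
amber 113 [560.4255563   -9.72254676 124.72278547] [601.01109068  24.18370141 131.79017507] [547.16341057 -66.47357295 114.55460353]
```

View pics/side_crop.png

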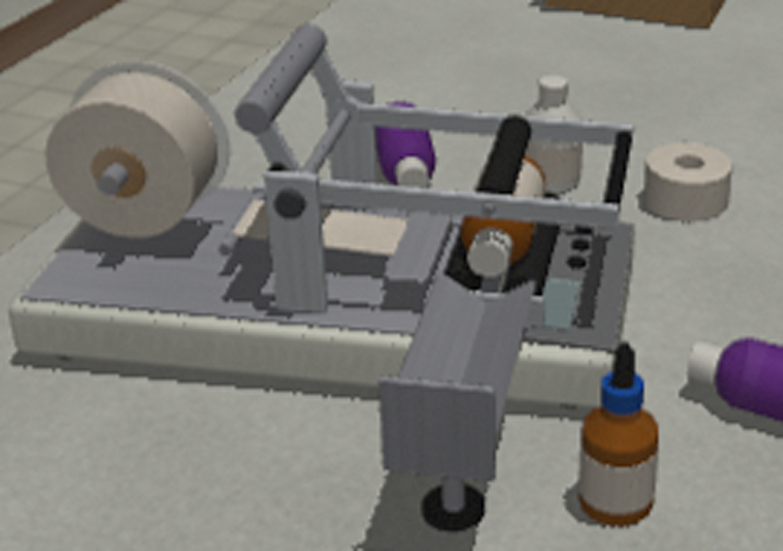

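The fork bar and press roller both give a bed middle of about (575,-20) and a yaw of about 0.181 rad, and the housing corners agree to within a few mm. The sizes match too: the bar measures 12x112 mm and the press roller 24x109 mm. I'll set out with the fingers shut.

servo_tool(
  motion=[
    [[0, 0, 1.3, 0.015, -0.02, -0.005, 0], [0, 0, 2.6, 0.036, -0.048, -0.01, 0], [0, 0, 3.9, 0.059, -0.077, -0.015, 0], [0, 0, 5.2, 0.082, -0.107, -0.02, 0], [0, 0, 6.5, 0.105, -0.137, -0.025, 0], [0, 0, 7.8, 0.128, -0.167, -0.03, 0], [0, 0, 9.1, 0.151, -0.197, -0.035, 0], [0, 0, 10.4, 0.174, -0.227, -0.04, 0], [0, 0, 11.7, 0.197, -0.257, -0.045, 0], [0, 0, 13, 0.216, -0.284, -0.052, 0]],
  ],
  squeeze=5,
)

```text
time_s: 0.93
tcp_pos: [374.4, -314.7, 270.0]
tcp_rot: [[0.983, 0.184, -0.001], [0.184, -0.983, 0.002], [-0.001, -0.002, -1.0]]
force: [0.9, -0.1, 0.3]
opening: 30.8
```

```bash
cat > st.py <<'E'
from h import *
L=np.array([574.5,-20.8,0]);a=.181
E=np.array([[np.cos(a),-np.sin(a),0],[np.sin(a),np.cos(a),0],[0,0,1]])
if __name__=='__main__':
    s=robot.state()
    print('t',round(s['time_s'],2),'q',np.round(s['joint_positions'],3).tolist(),'tcp',np.round(s['tcp_pos'],1),'lab',(E.T@(s['tcp_pos']-L)).round(1),'F',np.round(s['force'],1),'op',round(float(s['opening']),1))
    print('tool axes in lab (cols)\n',(E.T@np.array(s['tcp_rot'])).round(3))
E
python3 st.py
```

```text
t 0.93 q [0.582, 0.253, 0.002, 2.065, -0.002, 0.826, -0.8] tcp [ 374.4 -314.7  270. ] lab [-249.7 -253.1  270. ] F [ 0.9 -0.1  0.3] op 30.8
tool axes in lab (cols)
 [[ 1.     0.004 -0.001]
 [ 0.004 -1.     0.002]
 [-0.001 -0.002 -1.   ]]
```

servo_tool(
  motion=[
    [[4, 0, 0, 0, 0, 0, 0], [8, 0, 0, 0, 0, 0, 0], [12, 0, 0, 0, 0, 0, 0], [16, 0, 0, 0, 0, 0, 0], [20, 0, 0, 0, 0, 0, 0], [24, 0, 0, 0, 0, 0, 0], [28, 0, 0, 0, 0, 0, 0], [32, 0, 0, 0, 0, 0, 0], [35, 0, 0, 0, 0, 0, 0], [35, 0, 0, 0, 0, 0, 0]],
  ],
)

```text
time_s: 1.77
tcp_pos: [373.9, -315.9, 268.3]
tcp_rot: [[0.983, 0.147, -0.107], [0.182, -0.802, 0.569], [-0.003, -0.579, -0.815]]
force: [0.5, -0.3, -0.4]
opening: 0.6
```

```bash
python3 st.py
```

```text
t 1.77 q [0.842, 0.526, -0.055, 1.782, -0.31, 1.372, -0.456] tcp [ 373.9 -315.9  268.3] lab [-250.4 -254.2  268.3] F [ 0.5 -0.3 -0.4] op 0.6
tool axes in lab (cols)
 [[ 1.    -0.    -0.003]
 [ 0.002 -0.815  0.579]
 [-0.003 -0.579 -0.815]]
```

```bash
cat > kin.py <<'E'
import numpy as np
from scipy.spatial.transform import Rotation as R
from scipy.optimize import least_squares
H=np.array([[0,-1,0],[1,0,0],[0,0,1.]])
lo=np.array([-2.57,-.35,-1.29,.11,-1.05,.11,-2.63]);hi=np.array([2.57,1.97,1.29,2.56,4.19,1.86,2.63])
rz=lambda q:R.from_rotvec([0,0,-q]);ry=lambda q:R.from_rotvec([0,q,0])
def fk(q,P):
    h,a,b,c,d1,d2,d3=P
    M=rz(q[0])*ry(q[1]);p=np.array([0,0,h])+M.apply([0,d1,0])
    M=M*rz(q[2]);p=p+M.apply([0,0,a]);M=M*ry(q[3]);p=p+M.apply([0,d2,0])
    M=M*rz(q[4]);p=p+M.apply([0,0,b]);M=M*ry(q[5]);p=p+M.apply([0,d3,0])+M.apply([0,0,c])
    M=M*rz(q[6]);return p,M.as_matrix()@H
D=[([1.082,.6,-.003,1.6,.002,.943,-.08],[289.98,-664.03,217.85]),([.582,.253,.002,2.065,-.002,.826,-.8],[374.4,-314.7,270]),([.842,.526,-.055,1.782,-.31,1.372,-.456],[373.9,-315.9,268.3])]
f=lambda P:np.r_[np.concatenate([fk(q,P)[0]-p for q,p in D]),.01*np.array(P[4:]),.003*(np.array(P[:4])-[300,645,446,350])]
s=least_squares(f,[300,645,446,350,0,0,0]);P=s.x
def ik(p,Rt,q0):
    g=lambda q:np.r_[(fk(q,P)[0]-p)/100,(R.from_matrix(fk(q,P)[1].T@Rt)).as_rotvec()*2,.003*(q-q0)]
    r=least_squares(g,np.clip(q0,lo+.01,hi-.01),bounds=(lo,hi));pp,RR=fk(r.x,P)
    return r.x,np.linalg.norm(pp-p),R.from_matrix(RR.T@Rt).magnitude()
if __name__=='__main__':
    print(P.round(1),s.fun.round(1));print(fk(D[2][0],P)[1].round(3));print(fk(D[1][0],P)[1].round(3))
    from st import E,L
    for off in (25,):
     for tilt in (35,45,55):
      for hd in (0,30,45,60,75):
        t,k=np.radians([tilt,hd])
        z=np.array([np.sin(t)*np.cos(k),np.sin(t)*np.sin(k),-np.cos(t)])
        for y0 in ('horiz','90'):
            y=np.array([np.sin(k),-np.cos(k),0]);  # horizontal jaw
            Rt=np.c_[np.cross(y,z),y,z]
            if y0=='90': Rt=Rt@R.from_rotvec([0,0,-np.pi/2]).as_matrix()
            out=[]
            for pl in ([-65,0,105],[10,0,300]):
                best=min((ik(E@np.array(pl)+L,E@Rt,np.array(q0)) for q0 in ([.6,.5,-.05,1.9,-.5,1.2,-.5],[.6,.5,.5,2.2,-.9,1.,-.5],[.6,.5,-.8,2.2,-.9,1.,-.5])),key=lambda r:r[1]+100*r[2])
                out.append((best[0].round(2).tolist(),round(best[1],1),round(best[2],2)))
            if max(o[1] for o in out)<5 and max(o[2] for o in out)<.05: print(tilt,hd,y0,*out)
E
python3 kin.py
```

```text
[285.3 646.2 442.8 340.  -23.1 -32.9  -0.8] [ 0.3  0.1  0.1 -0.2 -0.2 -0.1 -0.  -0.   0.  -0.2 -0.3 -0.  -0.   0.
 -0.  -0. ]
[[ 0.983  0.147 -0.107]
 [ 0.182 -0.802  0.568]
 [-0.003 -0.578 -0.816]]
[[ 0.983  0.184 -0.001]
 [ 0.184 -0.983  0.002]
 [-0.001 -0.002 -1.   ]]
35 0 90 ([0.85, 0.86, -1.29, 2.56, 2.1, 0.85, -1.86], np.float64(4.4), 0.04) ([0.11, 0.18, -0.14, 2.28, -0.68, 0.11, 0.82], np.float64(0.0), 0.0)
35 30 90 ([1.07, 0.92, -1.29, 2.44, 1.94, 0.45, -1.0], np.float64(0.0), 0.0) ([1.06, 0.45, -1.16, 2.13, 0.04, 0.35, 0.71], np.float64(0.0), 0.0)
35 45 horiz ([0.87, 0.7, -0.79, 2.33, -1.05, 0.11, 0.7], np.float64(0.6), 0.01) ([0.78, 0.38, -0.71, 2.05, -0.56, 0.59, -0.02], np.float64(0.0), 0.0)
35 45 90 ([1.0, 0.8, -1.03, 2.34, 1.03, 0.11, 0.18], np.float64(0.0), 0.0) ([1.11, 0.57, -1.26, 2.03, 0.1, 0.53, 0.9], np.float64(0.0), 0.0)
35 60 horiz ([0.89, 0.74, -0.81, 2.23, -0.33, 0.3, 0.22], np.float64(0.0), 0.0) ([0.79, 0.45, -0.73, 1.94, -0.44, 0.77, 0.1], np.float64(0.0), 0.0)
35 60 90 ([1.04, 0.87, -1.1, 2.22, 0.45, 0.34, 0.99], np.float64(0.0), 0.0) ([1.09, 0.67, -1.29, 1
[... 1109 characters left out ...]
, 2.08, 0.41, 0.64, 1.29], np.float64(0.0), 0.0) ([1.09, 0.82, -1.29, 1.83, -0.0, 0.91, 1.45], np.float64(0.0), 0.0)
55 60 horiz ([1.17, 1.04, -1.05, 2.21, -0.33, 0.33, 0.39], np.float64(0.0), 0.0) ([1.07, 0.66, -0.98, 2.0, -0.65, 0.72, 0.39], np.float64(0.0), 0.0)
55 60 90 ([1.27, 1.21, -1.29, 2.21, 0.44, 0.37, 1.18], np.float64(0.0), 0.0) ([1.2, 0.82, -1.29, 1.99, -0.26, 0.62, 1.56], np.float64(0.0), 0.0)
55 75 horiz ([1.05, 1.0, -0.93, 2.06, -0.31, 0.64, 0.51], np.float64(0.0), 0.0) ([0.97, 0.72, -0.92, 1.84, -0.5, 0.97, 0.4], np.float64(0.0), 0.0)
55 75 90 ([1.21, 1.23, -1.29, 2.05, 0.3, 0.67, 1.45], np.float64(0.0), 0.0) ([1.12, 0.9, -1.29, 1.83, -0.13, 0.9, 1.59], np.float64(0.0), 0.0)
```

```bash
cat > plan.py <<'E'
from kin import *; from st import *
t,k=np.radians([55,60]);z=np.array([np.sin(t)*np.cos(k),np.sin(t)*np.sin(k),-np.cos(t)])
n=np.cross(z,[0,-1,0]);n=np.cross([0,1,0],z)*-1 if n[2]<0 else n;n/=np.linalg.norm(n)
RT=np.c_[n,np.cross(z,n),z]
bar=lambda th:np.array([130-209*np.cos(th),-30,145+209*np.sin(th)])
tcp=lambda th,gap:bar(th)-gap*n+25*z
def move(pl,Rl=RT):
    s=robot.state();Rc=np.array(s['tcp_rot']);d=Rc.T@(E@np.array(pl)+L-s['tcp_pos'])/1000
    r=R.from_matrix(Rc.T@E@Rl).as_rotvec(degrees=True);return r.round(1),d.round(4)
if __name__=='__main__':
    print(RT.round(3))
    q=np.array(robot.state()['joint_positions'])
    for nm,p in (('W1',tcp(0,25)-150*z),('W2',tcp(0,25)),*((f'th{th}',tcp(th,13)) for th in(0,.25,.5,.75,1.,1.1))):
        q,e1,e2=ik(E@p+L,E@RT,q);print(nm,p.round(),'tool-shift from W2',(RT.T@(p-tcp(0,25))).round(1),q.round(2),round(e1,1),round(e2,3))
    print(move(tcp(0,25)-150*z))
E
python3 plan.py
```

```text
[[ 0.814  0.412  0.41 ]
 [-0.    -0.705  0.709]
 [ 0.581 -0.577 -0.574]]
W1 [-151. -119.  202.] tool-shift from W2 [  -0.   -0. -150.] [ 1.03  0.65 -0.37  2.1  -0.81  1.01  0.22] 0.0 0.0
W2 [-89. -12. 116.] tool-shift from W2 [0. 0. 0.] [ 0.94  0.82 -0.57  2.24 -1.05  0.63  0.37] 0.0 0.0
th0 [-79. -12. 123.] tool-shift from W2 [12. -0. -0.] [ 0.93  0.81 -0.57  2.22 -1.05  0.64  0.34] 0.0 0.0
th0.25 [-73. -12. 175.] tool-shift from W2 [ 47.3 -27.2 -27. ] [ 0.91  0.71 -0.56  2.2  -1.01  0.73  0.24] 0.0 0.0
th0.5 [-54. -12. 223.] tool-shift from W2 [ 91.1 -47.3 -47. ] [ 0.89  0.62 -0.55  2.15 -0.98  0.81  0.12] 0.0 0.0
th0.75 [-23. -12. 266.] tool-shift from W2 [140.4 -59.1 -58.7] [ 0.85  0.57 -0.54  2.07 -0.95  0.88 -0.  ] 0.0 0.0
th1.0 [ 17. -12. 299.] tool-shift from W2 [192.4 -61.9 -61.5] [ 0.8   0.55 -0.53  1.98 -0.93  0.92 -0.11] 0.0 0.0
th1.1 [ 35. -12. 309.] tool-shift from W2 [213.2 -60.5 -60.1] [ 0.77  0.55 -0.53  1.94 -0.92  0.93 -0.15] 0.0 0.0
(array([  9.5,  27.3, -23. ]), array([ 0.1003, -0.0723,  0.132 ]))
```

servo_tool(
  motion=[
    [[1, 2.7, -2.3, 0.01, -0.007, 0.013, 0], [2, 5.5, -4.6, 0.02, -0.0145, 0.0265, 0], [3, 8.6, -7.2, 0.032, -0.023, 0.042, 0], [4, 11.6, -9.8, 0.043, -0.031, 0.056, 0], [5.1, 14.7, -12.4, 0.054, -0.039, 0.071, 0], [6.2, 17.8, -15, 0.065, -0.047, 0.086, 0], [7.3, 20.9, -17.6, 0.077, -0.055, 0.101, 0], [8.4, 24, -20.2, 0.088, -0.063, 0.116, 0], [9.5, 27.3, -23, 0.1, -0.072, 0.132, 0], [9.5, 27.3, -23, 0.1, -0.072, 0.132, 0]],
  ],
)

```text
time_s: 2.6
tcp_pos: [446.1, -162.0, 200.6]
tcp_rot: [[0.801, 0.533, 0.273], [0.146, -0.616, 0.774], [0.581, -0.58, -0.571]]
force: [-0.2, -0.4, -0.4]
opening: 0.5
```

```bash
python3 - <<'E'
from plan import *
import os;os.system('python3 st.py')
print('to W2',move(tcp(0,25)))
d=grab('top','top1.png')
cv2.imwrite('pics/top1c.png',cv2.resize(d['img'][100:280,150:390],None,fx=3,fy=3,interpolation=cv2.INTER_CUBIC)[:,:,::-1])
E
```

```text
t 2.6 q [1.036, 0.66, -0.382, 2.104, -0.811, 0.997, 0.219] tcp [ 446.1 -162.   200.6] lab [-151.7 -115.7  200.6] F [-0.2 -0.4 -0.4] op 0.5
tool axes in lab (cols)
 [[ 0.814  0.414  0.408]
 [-0.001 -0.702  0.713]
 [ 0.581 -0.58  -0.571]]
this script no longer has the robotException ignored in: <_io.TextIOWrapper mode='rw' encoding='UTF-8'>
Traceback (most recent call last):
BrokenPipeError: [Errno 32] Broken pipe
```

servo_tool(
  motion=[
    [[0, 0, 0, 0, 0, 0.015, 0], [0, 0, 0, 0, 0, 0.03, 0], [0, 0, 0, 0, 0, 0.046, 0], [0, 0, 0, 0, 0, 0.062, 0], [0, 0, 0, 0, 0, 0.078, 0], [0, 0, 0, 0, 0, 0.094, 0], [0, 0, 0, 0, 0, 0.11, 0], [0, 0, 0, 0, 0, 0.126, 0], [0, 0, 0, 0, 0, 0.14, 0], [0, 0, 0, 0, 0, 0.148, 0]],
  ],
)

```text
time_s: 3.43
tcp_pos: [486.9, -46.7, 115.9]
tcp_rot: [[0.801, 0.533, 0.272], [0.148, -0.616, 0.773], [0.58, -0.58, -0.573]]
force: [0.7, -0.2, -0.4]
opening: 0.8
```

```bash
python3 - <<'E'
from plan import *
s=robot.state();print('tcp lab',(E.T@(s['tcp_pos']-L)).round(1),np.round(s['joint_positions'],2),np.round(s['force'],1),robot.state()['time_s'])
print((E.T@np.array(s['tcp_rot'])).round(3).tolist())
print('to contact',[move(tcp(th,13)) for th in (0,.25)])
d=grab('side');im=d['img'][120:310,70:340]
cv2.imwrite('pics/side1c.png',cv2.resize(im,None,fx=2.9,fy=2.9,interpolation=cv2.INTER_CUBIC)[:,:,::-1])
E
```

```text
tcp lab [-90.8  -9.7 115.9] [ 0.97  0.84 -0.62  2.23 -1.02  0.6   0.34] [ 0.7 -0.2 -0.4] 3.4333
[[0.815, 0.413, 0.406], [0.001, -0.702, 0.712], [0.58, -0.58, -0.573]]
to contact [(array([-0.2,  0.1, -0. ]), array([ 0.0135,  0.0023, -0.0013])), (array([-0.2,  0.1, -0. ]), array([ 0.0488, -0.0249, -0.0282]))]
```

View pics/side1c.png

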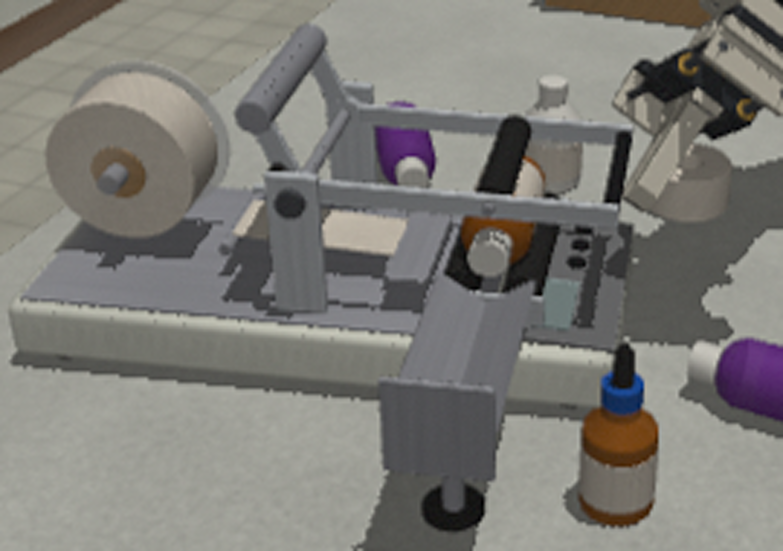

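The picture shows the shut fingers at about (635,205), in front of and just below the black bar at (620,170), clear of the fork. Next I lift along the arc.

servo_tool(
  motion=[
    [[0, 0, 0, 0.006, 0.001, 0.004, 0], [0, 0, 0, 0.011, 0.002, 0.007, 0], [0, 0, 0, 0.0145, 0.001, 0.006, 0], [0, 0, 0, 0.018, -0.001, 0.004, 0], [0, 0, 0, 0.0225, -0.004, 0.001, 0], [0, 0, 0, 0.0275, -0.008, -0.003, 0], [0, 0, 0, 0.0325, -0.012, -0.007, 0], [0, 0, 0, 0.038, -0.016, -0.011, 0], [0, 0, 0, 0.0435, -0.0205, -0.0155, 0], [0, 0, 0, 0.049, -0.025, -0.02, 0]],
  ],
)

```text
time_s: 4.32
tcp_pos: [507.6, -39.0, 171.0]
tcp_rot: [[0.801, 0.533, 0.271], [0.148, -0.616, 0.774], [0.58, -0.58, -0.572]]
force: [-1.5, 0.0, -0.4]
opening: 0.6
```

```bash
python3 - <<'E'
from plan import *
s=robot.state();print('tcp lab',(E.T@(s['tcp_pos']-L)).round(1),np.round(s['joint_positions'],2),np.round(s['force'],1),s['time_s'])
print([move(tcp(th,13)+8*z) for th in (.25,.5,.6,.7,.85,1.,1.1,1.2)])
d=grab('side');im=d['img'][100:310,70:340]
cv2.imwrite('pics/side2c.png',cv2.resize(im,None,fx=2.8,fy=2.8,interpolation=cv2.INTER_CUBIC)[:,:,::-1])
E
```

```text
tcp lab [-69.   -5.9 171. ] [ 0.94  0.74 -0.62  2.19 -0.99  0.69  0.2 ] [-1.5  0.  -0.4] 4.3167
[(array([-0.3,  0.1, -0. ]), array([-0.0009,  0.0007, -0.0003])), (array([-0.3,  0.1, -0. ]), array([ 0.0428, -0.0195, -0.0203])), (array([-0.3,  0.1, -0. ]), array([ 0.062 , -0.0253, -0.026 ])), (array([-0.3,  0.1, -0. ]), array([ 0.0819, -0.0297, -0.0304])), (array([-0.3,  0.1, -0. ]), array([ 0.1128, -0.0336, -0.0343])), (array([-0.3,  0.1, -0. ]), array([ 0.1441, -0.0342, -0.0349])), (array([-0.3,  0.1, -0. ]), array([ 0.1649, -0.0328, -0.0335])), (array([-0.3,  0.1, -0. ]), array([ 0.1854, -0.0298, -0.0306]))]
```

View pics/side2c.png

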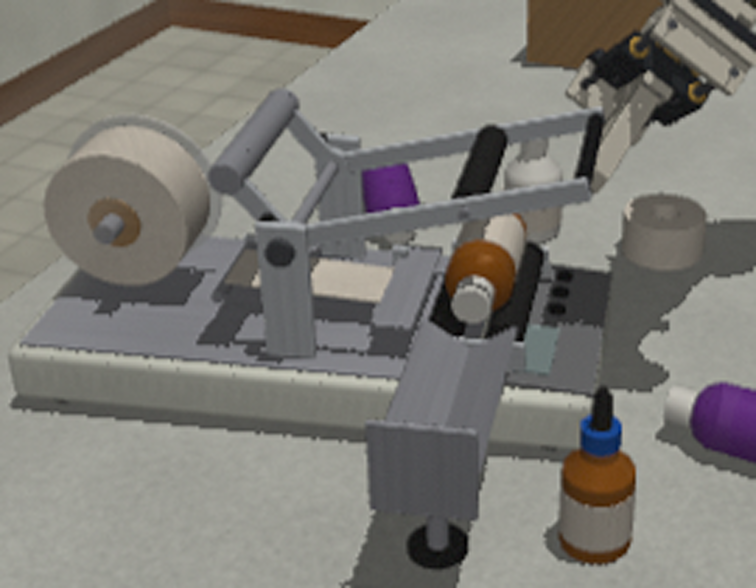

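The fork is up by about 0.25 rad with the bar resting on the fingers at (595,150). The bottle hasn't moved, so I carry on.

servo_tool(
  motion=[
    [[0, 0, 0, 0.008, -0.004, -0.004, 0], [0, 0, 0, 0.016, -0.0085, -0.0085, 0], [0, 0, 0, 0.025, -0.0125, -0.0125, 0], [0, 0, 0, 0.034, -0.0162, -0.0165, 0], [0, 0, 0, 0.043, -0.0195, -0.02, 0], [0, 0, 0, 0.0525, -0.0226, -0.0232, 0], [0, 0, 0, 0.062, -0.0253, -0.026, 0], [0, 0, 0, 0.072, -0.0276, -0.0284, 0], [0, 0, 0, 0.082, -0.0297, -0.0304, 0], [0, 0, 0, 0.092, -0.0312, -0.032, 0]],
  ],
)

```text
time_s: 5.2
tcp_pos: [557.1, -30.4, 263.3]
tcp_rot: [[0.8, 0.535, 0.272], [0.148, -0.615, 0.774], [0.581, -0.579, -0.572]]
force: [-0.8, 1.9, 0.8]
opening: 0.6
```

```bash
python3 - <<'E'
from plan import *
s=robot.state();print('tcp lab',(E.T@(s['tcp_pos']-L)).round(1),np.round(s['joint_positions'],2),np.round(s['force'],1),s['time_s'])
print([move(tcp(th,13)+8*z) for th in (.75,.85,.95,1.,1.05,1.1,1.15)])
E
```

```text
tcp lab [-18.8  -6.3 263.3] [ 0.87  0.59 -0.6   2.07 -0.93  0.84 -0.03] [-0.8  1.9  0.8] 5.2
[(array([-0.3,  0.1,  0.1]), array([-0.0023,  0.001 ,  0.0006])), (array([-0.3,  0.1,  0.1]), array([ 0.0184, -0.0012, -0.0016])), (array([-0.3,  0.1,  0.1]), array([ 0.0393, -0.0019, -0.0023])), (array([-0.3,  0.1,  0.1]), array([ 0.0497, -0.0017, -0.0022])), (array([-0.3,  0.1,  0.1]), array([ 0.0601, -0.0011, -0.0016])), (array([-0.3,  0.1,  0.1]), array([ 0.0705, -0.0002, -0.0007])), (array([-0.3,  0.1,  0.1]), array([0.0808, 0.0011, 0.0005]))]
```

servo_tool(
  motion=[
    [[0, 0, 0, 0.008, 0, -0.001, 0], [0, 0, 0, 0.016, -0.001, -0.0015, 0], [0, 0, 0, 0.024, -0.0015, -0.002, 0], [0, 0, 0, 0.032, -0.0018, -0.0022, 0], [0, 0, 0, 0.04, -0.002, -0.0023, 0], [0, 0, 0, 0.048, -0.0018, -0.0022, 0], [0, 0, 0, 0.055, -0.0015, -0.002, 0], [0, 0, 0, 0.061, -0.001, -0.0015, 0], [0, 0, 0, 0.066, -0.0005, -0.001, 0], [0, 0, 0, 0.066, -0.0005, -0.001, 0]],
  ],
)

```text
time_s: 6.03
tcp_pos: [610.7, -21.2, 302.8]
tcp_rot: [[0.8, 0.535, 0.273], [0.148, -0.616, 0.774], [0.582, -0.578, -0.572]]
force: [0.3, -0.0, 0.1]
opening: 0.4
```

```bash
python3 - <<'E'
from plan import *
s=robot.state();print('tcp lab',(E.T@(s['tcp_pos']-L)).round(1),np.round(s['joint_positions'],2),np.round(s['force'],1),s['time_s'])
Rd=np.array([[1,0,0],[0,-1,0],[0,0,-1.]])
q=s['joint_positions']
for p in ((-90,-100,260),(0,-150,200),(0,-150,103),(0,85,103)):
    r=ik(E@np.array(p)+L,E@Rd,q);q=r[0];print(p,r[0].round(2),r[1].round(1),round(r[2],3))
print('retreat',move((-60,-110,300),RT),move((-90,-140,270),Rd))
d=grab('side');im=d['img'][60:310,70:340]
cv2.imwrite('pics/side3c.png',cv2.resize(im,None,fx=2.4,fy=2.4,interpolation=cv2.INTER_CUBIC)[:,:,::-1])
d=grab('top');im=d['img'][100:280,130:370]
cv2.imwrite('pics/top3c.png',cv2.resize(im,None,fx=3,fy=3,interpolation=cv2.INTER_CUBIC)[:,:,::-1])
E
```

```text
tcp lab [ 35.5  -6.9 302.8] [ 0.8   0.57 -0.58  1.94 -0.9   0.9  -0.16] [ 0.3 -0.   0.1] 6.0333
(-90, -100, 260) [ 0.24  0.31 -0.11  2.01  0.05  0.83 -1.29] 0.0 0.0
(0, -150, 200) [ 0.25  0.5  -0.1   1.85  0.07  0.79 -1.27] 0.0 0.0
(0, -150, 103) [ 0.24  0.62 -0.08  1.93  0.09  0.6  -1.29] 0.0 0.0
(0, 85, 103) [-0.18  0.56 -0.04  2.07  0.05  0.51 -1.65] 0.0 0.0
retreat (array([-0.2,  0. ,  0.1]), array([-0.0795,  0.0344, -0.1107])) (array([-43.9, -33.7,  14.2]), array([-0.1214,  0.0603, -0.1272]))
```

View pics/side3c.png

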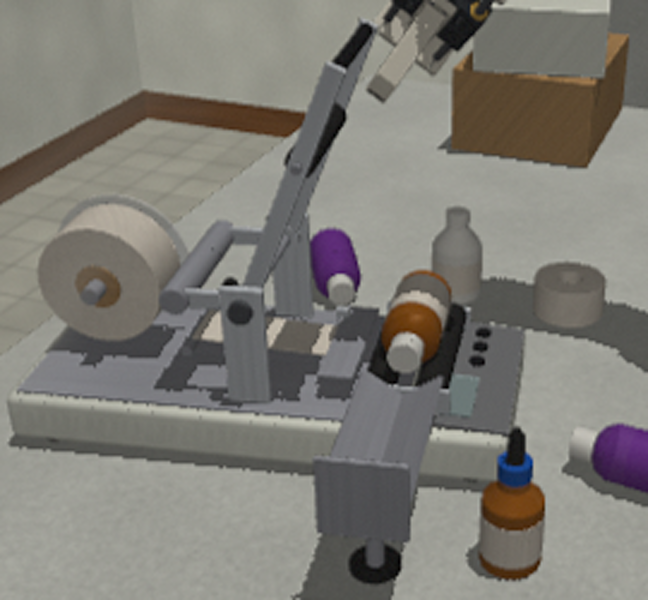

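The fork is past its balance point and swinging up, already free of the fingers, and the bottle hasn't moved. I'll retreat, then turn the tool downwards.

servo_tool(
  motion=[
    [[0, 0, 0, -0.012, 0.005, -0.016, 0], [0, 0, 0, -0.026, 0.011, -0.036, 0], [0, 0, 0, -0.04, 0.017, -0.056, 0], [0, 0, 0, -0.054, 0.023, -0.076, 0], [0, 0, 0, -0.068, 0.029, -0.096, 0], [-7, -5.4, 2.3, -0.08, 0.036, -0.11, 0], [-13, -10, 4.2, -0.09, 0.042, -0.115, 0], [-18, -14, 5.8, -0.1, 0.048, -0.12, 0], [-23, -18, 7.4, -0.11, 0.054, -0.124, 0], [-27, -21, 8.7, -0.12, 0.06, -0.127, 0]],
  ],
)

```text
time_s: 6.97
tcp_pos: [510.7, -176.0, 271.0]
tcp_rot: [[0.945, 0.293, 0.146], [0.234, -0.917, 0.323], [0.228, -0.271, -0.935]]
force: [-0.2, 0.1, -0.8]
opening: 0.6
```

```bash
python3 - <<'E'
from plan import *
s=robot.state();print('tcp lab',(E.T@(s['tcp_pos']-L)).round(1),np.round(s['joint_positions'],2),np.round(s['force'],1),s['time_s'])
Rd=np.array([[1,0,0],[0,-1,0],[0,0,-1.]])
print('next',move((-20,-150,230),Rd))
d=grab('top');im=d['img'][100:280,130:370]
cv2.imwrite('pics/top4c.png',cv2.resize(im,None,fx=3,fy=3,interpolation=cv2.INTER_CUBIC)[:,:,::-1])
E=E
P=cloud(d);Q=(P-L)@E
hsv=cv2.cvtColor(d['img'],cv2.COLOR_RGB2HSV)
m=(abs(Q[...,0])<40)&(abs(Q[...,1])<110)&(Q[...,2]>100)&(Q[...,2]<140)
q=Q[m];print('bottle pts lab',m.sum(),np.percentile(q,[1,50,99],axis=0).round(1).tolist())
b=q[q[:,2]>118];print('body', b.min(0).round(1),b.max(0).round(1))
E
```

```text
tcp lab [ -90.7 -141.2  271. ] [ 0.64  0.36 -0.26  1.97 -0.37  0.85 -0.65] [-0.2  0.1 -0.8] 6.9667
next (array([-16.5, -12.6,   5.4]), array([0.0588, 0.0282, 0.05  ]))
bottle pts lab 1016 [[-23.2, -42.8, 108.7], [-1.8, 6.2, 128.5], [24.5, 66.8, 135.4]]
body [-22.4 -43.8 118. ] [ 25.   67.9 135.8]
```

View pics/top4c.png

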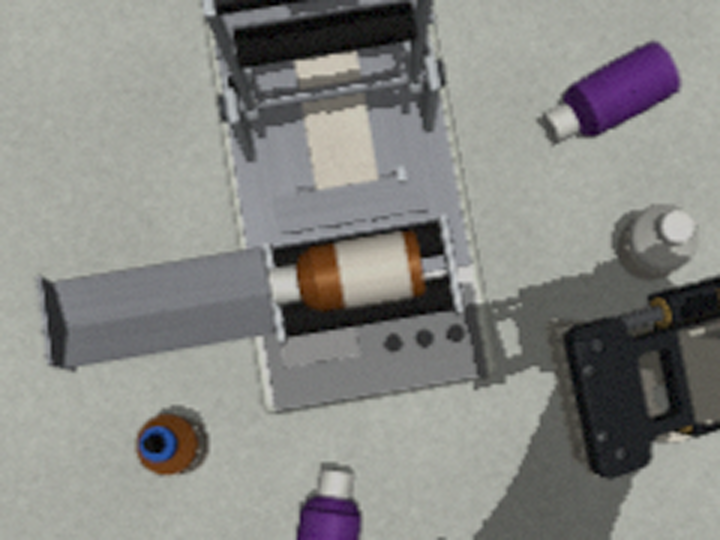

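The bottle lies in the groove with its base at lab y≈-44, so its middle is at about -4. The fork stands over the back. The bystanders haven't moved. Now I go above the start of the push.

```bash
python3 - <<'E'
from plan import *
Rd=np.array([[1,0,0],[0,-1,0],[0,0,-1.]])
print(move((0,-110,190),Rd))
E
```

```text
(array([-16.2, -12.3,   5.6]), array([0.0707, 0.0063, 0.1018]))
```

servo_tool(
  motion=[
    [[-2, -1.5, 0.7, 0.008, 0.001, 0.011, 0], [-4, -3, 1.4, 0.016, 0.0015, 0.023, 0], [-6, -4.6, 2.1, 0.025, 0.002, 0.036, 0], [-8, -6.1, 2.8, 0.034, 0.003, 0.049, 0], [-10, -7.6, 3.5, 0.043, 0.004, 0.062, 0], [-12, -9.1, 4.2, 0.052, 0.0045, 0.075, 0], [-14, -10.6, 4.9, 0.061, 0.0055, 0.088, 0], [-16.2, -12.3, 5.6, 0.0707, 0.0063, 0.1018, 0], [-16.2, -12.3, 5.6, 0.0707, 0.0063, 0.1018, 0], [-16.2, -12.3, 5.6, 0.0707, 0.0063, 0.1018, 0]],
  ],
)

```text
time_s: 7.85
tcp_pos: [594.0, -127.5, 188.4]
tcp_rot: [[0.983, 0.183, -0.003], [0.183, -0.983, 0.003], [-0.002, -0.004, -1.0]]
force: [0.4, 0.4, 0.8]
opening: 0.7
```

```bash
python3 - <<'E'
from plan import *
Rd=np.array([[1,0,0],[0,-1,0],[0,0,-1.]])
s=robot.state();print('tcp lab',(E.T@(s['tcp_pos']-L)).round(1),np.round(s['joint_positions'],2),np.round(s['force'],1),s['time_s'])
print(move((0,-90,98),Rd))
E
```

```text
tcp lab [-1.000e-01 -1.084e+02  1.884e+02] [ 0.14  0.49 -0.02  1.9   0.01  0.75 -1.28] [0.4 0.4 0.8] 7.85
(array([-0.2,  0.1,  0.2]), array([ 0.0003, -0.0181,  0.0904]))
```

servo_tool(
  motion=[
    [[0, 0, 0, 0, -0.001, 0.01, 0], [0, 0, 0, 0, -0.002, 0.022, 0], [0, 0, 0, 0, -0.003, 0.034, 0], [0, 0, 0, 0, -0.004, 0.046, 0], [0, 0, 0, 0, -0.005, 0.058, 0], [0, 0, 0, 0, -0.006, 0.07, 0], [0, 0, 0, 0, -0.007, 0.08, 0], [0, 0, 0, 0, -0.008, 0.087, 0], [0, 0, 0, 0, -0.01, 0.0904, 0], [0, 0, 0, 0, -0.01, 0.0904, 0]],
  ],
)

```text
time_s: 8.68
tcp_pos: [591.3, -117.3, 97.3]
tcp_rot: [[0.983, 0.183, -0.004], [0.183, -0.983, 0.004], [-0.003, -0.005, -1.0]]
force: [0.2, -0.2, 0.1]
opening: 0.4
```

```bash
python3 - <<'E'
from plan import *
Rd=np.array([[1,0,0],[0,-1,0],[0,0,-1.]])
s=robot.state();print('tcp lab',(E.T@(s['tcp_pos']-L)).round(1),np.round(s['joint_positions'],2),np.round(s['force'],1),s['time_s'])
print(move((0,-70,98),Rd),move((0,73,98),Rd))
d=grab('side');im=d['img'][40:310,70:340]
cv2.imwrite('pics/side5c.png',cv2.resize(im,None,fx=2.2,fy=2.2,interpolation=cv2.INTER_CUBIC)[:,:,::-1])
E
```

```text
tcp lab [ -0.9 -97.9  97.3] [ 0.12  0.61 -0.02  1.98  0.02  0.56 -1.3 ] [ 0.2 -0.2  0.1] 8.6833
(array([-0.3,  0.2,  0.2]), array([ 0.001 , -0.0279, -0.0006])) (array([-0.3,  0.2,  0.2]), array([ 1.400e-03, -1.709e-01,  1.000e-04]))
```

View pics/side5c.png

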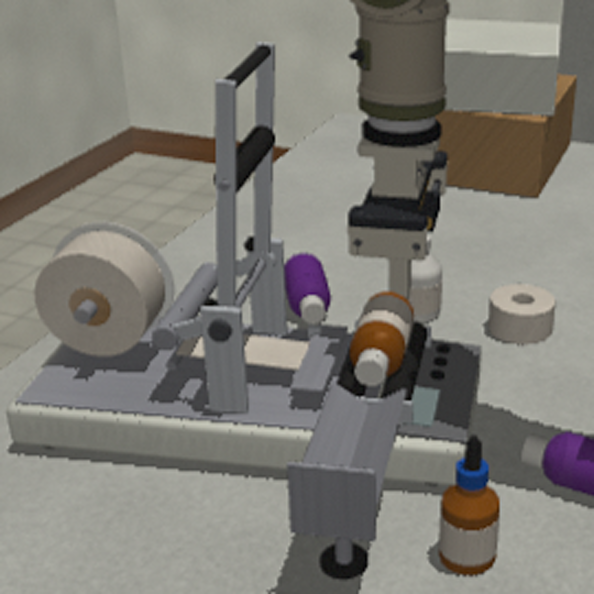

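The fork stands upright at (245,170) and the fingers are behind the bottle's base at about (400,280), in line with the groove. I start pushing gently.

servo_tool(
  motion=[
    [[0, 0, 0, 0.001, -0.008, 0, 0], [0, 0, 0, 0.001, -0.016, 0, 0], [0, 0, 0, 0.001, -0.022, 0, 0], [0, 0, 0, 0.001, -0.026, 0, 0], [0, 0, 0, 0.001, -0.03, 0, 0], [0, 0, 0, 0.001, -0.034, 0, 0], [0, 0, 0, 0.001, -0.038, 0, 0], [0, 0, 0, 0.001, -0.042, 0, 0], [0, 0, 0, 0.001, -0.046, 0, 0], [0, 0, 0, 0.001, -0.051, 0, 0]],
  ],
)

```text
time_s: 9.57
tcp_pos: [583.4, -67.4, 98.2]
tcp_rot: [[0.983, 0.182, -0.003], [0.182, -0.983, 0.003], [-0.002, -0.004, -1.0]]
force: [0.2, -2.3, 0.7]
opening: 0.3
```

```bash
cat > chk.py <<'E'
from plan import *
Rd=np.array([[1,0,0],[0,-1,0],[0,0,-1.]])
s=robot.state();print('tcp lab',(E.T@(s['tcp_pos']-L)).round(1),np.round(s['joint_positions'],2),'F lab',(E.T@s['force']).round(1),s['time_s'])
print('to y73',move((0,73,98),Rd))
d=grab('side');Q=(cloud(d)-L)@E
hsv=cv2.cvtColor(d['img'],cv2.COLOR_RGB2HSV)
m=(abs(Q[...,0])<40)&(Q[...,1]>-80)&(Q[...,1]<228)&(Q[...,2]>112)&(Q[...,2]<140)
am=m&(hsv[...,0]<18)&(hsv[...,1]>130)
q=Q[am];print('amber n',am.sum(),np.percentile(q,[2,50,98],axis=0).round(1).tolist())
E
python3 chk.py
```

```text
tcp lab [  0.3 -47.4  98.2] [ 0.03  0.59 -0.02  2.02  0.01  0.53 -1.38] F lab [-0.2 -2.3  0.7] 9.5667
to y73 (array([-0.2,  0.1,  0.1]), array([-1.000e-04, -1.204e-01,  6.000e-04]))
amber n 310 [[-22.2, -26.8, 113.2], [-3.5, 48.7, 125.9], [20.2, 59.7, 133.3]]
```

servo_tool(
  motion=[
    [[0, 0, 0, 0, -0.006, 0, 0], [0, 0, 0, 0, -0.012, 0, 0], [0, 0, 0, 0, -0.018, 0, 0], [0, 0, 0, 0, -0.024, 0, 0], [0, 0, 0, 0, -0.03, 0, 0], [0, 0, 0, 0, -0.036, 0, 0], [0, 0, 0, 0, -0.042, 0, 0], [0, 0, 0, 0, -0.048, 0, 0], [0, 0, 0, 0, -0.054, 0, 0], [0, 0, 0, 0, -0.06, 0, 0]],
  ],
)

```text
time_s: 10.45
tcp_pos: [571.8, -6.0, 98.3]
tcp_rot: [[0.983, 0.184, -0.003], [0.184, -0.983, 0.004], [-0.003, -0.005, -1.0]]
force: [-0.0, -1.3, 0.6]
opening: 0.6
```

```bash
python3 chk.py
```

```text
tcp lab [ 0.  15.1 98.3] [-0.08  0.58 -0.01  2.05 -0.    0.51 -1.47] F lab [-0.3 -1.3  0.6] 10.45
to y73 (array([-0.3,  0.1,  0.2]), array([ 0.0002, -0.0579,  0.0006]))
amber n 369 [[-22.6, 34.4, 112.8], [-3.6, 110.1, 124.7], [19.4, 121.5, 133.0]]
```

servo_tool(
  motion=[
    [[0, 0, 0, 0, -0.0065, 0, 0], [0, 0, 0, 0, -0.013, 0, 0], [0, 0, 0, 0, -0.02, 0, 0], [0, 0, 0, 0, -0.027, 0, 0], [0, 0, 0, 0, -0.034, 0, 0], [0, 0, 0, 0, -0.041, 0, 0], [0, 0, 0, 0, -0.048, 0, 0], [0, 0, 0, 0, -0.053, 0, 0], [0, 0, 0, 0, -0.057, 0, 0], [0, 0, 0, 0, -0.059, 0, 0]],
  ],
)

```text
time_s: 11.33
tcp_pos: [560.6, 54.3, 98.6]
tcp_rot: [[0.983, 0.186, -0.004], [0.186, -0.983, 0.005], [-0.003, -0.006, -1.0]]
force: [0.5, -1.0, 0.1]
opening: 0.7
```

```bash
python3 chk.py
```

```text
tcp lab [-0.2 76.4 98.6] [-0.2   0.57  0.    2.07 -0.01  0.5  -1.56] F lab [ 0.3 -1.1  0.1] 11.3333
to y73 (array([-0.3,  0.1,  0.3]), array([0.0002, 0.0034, 0.0006]))
amber n 427 [[-22.9, 95.6, 112.8], [-3.8, 171.0, 125.2], [19.1, 182.5, 132.8]]
```

The middle of the bottle is at about 133 mm. I back off and rise.

servo_tool(
  motion=[
    [[0, 0, 0, 0, 0.005, 0, 0], [0, 0, 0, 0, 0.015, 0, 0], [0, 0, 0, 0, 0.025, 0, 0], [0, 0, 0, 0, 0.03, -0.01, 0], [0, 0, 0, 0, 0.035, -0.025, 0], [0, 0, 0, 0, 0.04, -0.045, 0], [0, 0, 0, 0, 0.045, -0.065, 0], [0, 0, 0, 0, 0.05, -0.085, 0], [0, 0, 0, -0.01, 0.055, -0.105, 0], [0, 0, 0, -0.02, 0.06, -0.12, 0]],
  ],
)

```text
time_s: 12.22
tcp_pos: [553.0, -10.3, 220.5]
tcp_rot: [[0.983, 0.185, -0.002], [0.185, -0.983, 0.005], [-0.001, -0.006, -1.0]]
force: [0.0, 0.3, -0.3]
opening: -0.1
```

servo_tool(
  motion=[
    [[0, 0, 0, -0.015, 0.015, 0, 0], [0, 0, 0, -0.04, 0.04, 0, 0], [0, 0, 0, -0.065, 0.07, 0, 0], [0, 0, 0, -0.085, 0.1, 0, 0], [0, 0, 0, -0.1, 0.13, 0, 0], [0, 0, 0, -0.11, 0.155, 0, 0], [0, 0, 0, -0.12, 0.175, 0, 0], [0, 0, 0, -0.12, 0.19, 0, 0], [0, 0, 0, -0.12, 0.2, 0, 0], [0, 0, 0, -0.12, 0.2, 0, 0]],
  ],
)

```text
time_s: 13.05
tcp_pos: [472.0, -231.7, 220.1]
tcp_rot: [[0.983, 0.181, -0.001], [0.181, -0.983, 0.005], [0.0, -0.005, -1.0]]
force: [0.4, 0.6, 0.2]
opening: 0.6
```

```bash
cat >> chk.py <<'E'
cv2.imwrite('pics/side6.png',cv2.resize(d['img'][40:340,60:360],None,fx=2,fy=2)[:,:,::-1])
t=grab('top');Q=(cloud(t)-L)@E;hsv=cv2.cvtColor(t['img'],cv2.COLOR_RGB2HSV)
m=(abs(Q[...,0])<40)&(Q[...,1]>60)&(Q[...,1]<225)&(Q[...,2]>108)&(Q[...,2]<140)
q=Q[m];print('bottle n',len(q),np.percentile(q,[0,2,50,98,100],axis=0).round(1).tolist())
r=cv2.minAreaRect(q[:,:2].astype(np.float32));print(r)
cv2.imwrite('pics/top6.png',cv2.resize(t['img'][60:280,130:370],None,fx=2.5,fy=2.5)[:,:,::-1])
cv2.imwrite('pics/both6.png',cv2.hconcat([cv2.resize(cv2.imread('pics/side6.png'),(400,400)),cv2.resize(cv2.imread('pics/top6.png'),(400,400))]))
E
python3 chk.py
```

```text
tcp lab [-138.8 -189.   220.1] [ 0.32  0.36  0.04  2.05 -0.03  0.73 -1.01] F lab [0.5 0.5 0.2] 13.05
to y73 (array([-0.3, -0. ,  0.1]), array([ 0.1391, -0.2613,  0.1233]))
amber n 409 [[-22.5, 94.5, 113.2], [-3.7, 170.5, 125.0], [18.7, 182.0, 131.5]]
bottle n 1006 [[-24.3, 91.7, 108.2], [-23.3, 92.3, 110.7], [-2.4, 139.5, 127.2], [22.7, 199.8, 133.7], [25.3, 204.1, 134.8]]
((0.567047119140625, 147.85728454589844), (112.46922302246094, 49.5300178527832), 89.70626831054688)
```

View pics/both6.png

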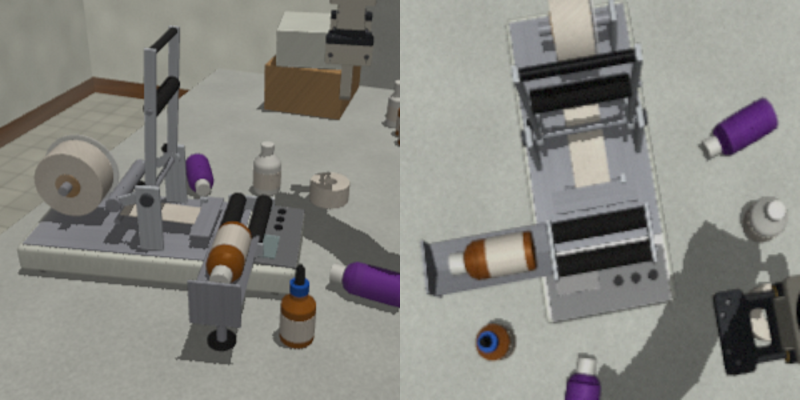

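The bottle lies in the trough, off the rollers, with its base at 92 mm, its middle at about 132 mm, x≈0.6 mm and the direction within 0.3°. The fork stands upright and the bystanders are where they were. The fingers touch nothing, so I hand in.

```bash
python3 -c "
from h import *
print(hand_in())"
```

```text
the job is handed in; nothing more can be done
None
```

The job is done and handed in after about 13 s of robot time. I got no verdict back.

- **Pressure arm:** I slid the shut fingers diagonally under the grip bar and lifted it along its arc past the balance point. It swung up by itself and stands upright in the last side and top views. I judged this by eye and did not measure its angle.
- **Bottle:** I pushed it endways by its base with the fingers pointing down, then backed the fingers away. From the last depth readings, the middle of its body is about 132 mm along the labeller's y, about 0.6 mm off the trough's line, and within about 0.3° of its direction. Its top at about 134 mm is 2–3 mm higher than it should be, which I put down to the top camera's calibration, since the side view gave 131.5 mm.
- **Forces:** The readings between moves never passed about 2.5 N.
- **Bystanders and robot:** The bystanders look unmoved in the pictures, though I did not measure them again. The gripper was clear of everything, with the wrist force near zero.

One check script stopped partway because a second process took over the robot connection. I lost one picture, but nothing moved.

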